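# Press the right label holder home behind the reagent shelf's lip

## Task

One of the three label holders in the black stand is the right length for the label channel in the reagent shelf: it fills the channel from end to end with only a little play, while the long one cannot enter and the short one leaves a wide gap. Take that one out, push it straight down behind the shelf's lip against the spring until you feel it stop solidly, fully home, without forcing it, and finish while still holding it pressed home (the spring lifts it if you let go). Leave the other two holders in the stand and do not disturb the bottles on the shelf or the beaker.

Things in the scene. Friction and masses are not known exactly. Their poses are not given: they have to be found in the camera images.
- shelf: Low fixed reagent shelf: grey board 260 mm long (y), top 50 mm above the table, from x = -120 to -12 mm, with an aluminium edging (to x = 11 mm) that forms the label channel. Origin: on the table under the middle of the channel; x points from the board across the channel to the lip, the thin wall on the side away from the robot; y along the channel.
- channel (a point): Middle of the label channel's solid floor, 25 mm above the table; axes as the shelf. Open upwards, 10.5 mm wide (x) between back wall and lip, 64 mm long (y) between end stops. Lip and back wall stand straight to 44 mm above the table, then flare out at 45 degrees to 49 mm; the end stops to 41, flaring to 46 mm. A holder pressed home stands with its underside here, its top 95 mm above the table.
- spring_bar (a joint): Steel spring bar in the middle 32 mm of the channel's floor, m pressed down: 0 = up, its top 8 mm above the solid floor; 0.008 = level with the solid floor, where a holder bottoms on the solid floor. It pushes up with about 3 N at the start of its travel and about 8 N at 0.008.
- stand: Black plastic stand, fixed, 46 x 262 mm, 32 mm high, with three upward grooves in one line along its y at y = -85, 0, +85 mm: each 10 mm wide (x), 78 mm long (y), 20 mm deep (groove floor 12 mm above the table). Origin: centre of its underside, y along the row.
- holder_short: Short label holder: upright plain grey plastic plate, 48 mm long (its y), 8 mm thick (x), 70 mm tall (z), about 30 g, a blank card on each face (faces alike, either may face the lip). Origin: centre of its underside. Starts upright in a groove of the stand, lowest 20 mm inside, top 82 mm above the table. The order of the three varies.
- holder_mid: Middle label holder: upright plain grey plastic plate, 60 mm long (its y), 8 mm thick (x), 70 mm tall (z), about 30 g, a blank card on each face (faces alike, either may face the lip). Origin: centre of its underside. Starts upright in a groove of the stand, lowest 20 mm inside, top 82 mm above the table. The order of the three varies.
- holder_long: Long label holder: upright plain grey plastic plate, 72 mm long (its y), 8 mm thick (x), 70 mm tall (z), about 30 g, a blank card on each face (faces alike, either may face the lip). Origin: centre of its underside. Starts upright in a groove of the stand, lowest 20 mm inside, top 82 mm above the table. The order of the three varies.
- bottle_a: White reagent bottle with black cap, 38 mm across, 72 mm tall, loose on the shelf board near its -y end. Origin: centre of its underside. Leave alone.
- bottle_b: Black reagent bottle with black cap, 38 mm across, 72 mm tall, loose on the shelf board near its +y end. Origin: centre of its underside. Leave alone.
- beaker: Empty cream plastic beaker, 72 mm across, 85 mm tall, standing on the table beyond the work. Origin: centre of its underside. Leave alone.

How it is judged:
On the way, in this order (a step that is already met when the one before it is completed fails the run):
1. the middle holder is lifted out of the stand (z of holder_mid in the frame of stand above 0.036 m and contact force between the fingers and holder_mid above 1 N), for 0.1 s.
2. the middle holder is pressed home in the channel (value of joint spring_bar above 0.0062 m and x of holder_mid in the frame of channel between -0.004 and 0.004 m and y of holder_mid in the frame of channel between -0.005 and 0.005 m and z of holder_mid in the frame of channel between -0.003 and 0.0025 m and angle between holder_mid's own z axis and vertical below 0.12 rad and angle between the y axis of holder_mid and the y axis of channel, either way round below 0.12 rad), for 0.2 s.
At the end, for the whole second after the job is handed in: The 60 mm holder is in the channel, underside within 2.5 mm of its floor, centred within 4 mm across and 5 mm along, straight within 0.12 rad, bar down over 6.2 mm, the robot still pressing, at rest; other holders within 20 mm, bottles and beaker within 30 mm of their starts (all of step 2 and contact force between the fingers and holder_mid above 2 N and contact force between holder_mid and spring_bar above 2 N and linear speed of holder_mid below 0.02 m/s and distance of each of holder_short, holder_long from where it was at the start of the episode below 0.02 m and distance of each of bottle_a, bottle_b, beaker from where it was at the start of the episode below 0.03 m); the arm keeps its last pose, push and grip.
It fails at once if one of the other holders is taken or knocked out of the stand (distance of any of holder_short, holder_long from where it was at the start of the episode above 0.02 m).
It fails at once if a bottle or the beaker is disturbed (distance of any of bottle_a, bottle_b, beaker from where it was at the start of the episode above 0.03 m).
It fails at once if the holder is forced against the shelf with more than 60 N (contact force between holder_mid and shelf above 60 N).
It also fails if it takes over 38 s, if anything falls off the work surface, if the arm or the gripper's body presses on something with over 40 N, if the wrist force passes 120 N, or if a joint passes its speed limit or range.

## Robot

A 6-joint arm with a two-finger parallel gripper is mounted at the origin on the work surface. World frame = base frame: x ahead of the robot, y to its left, z up, the work surface at z = 0. Lengths are in m, angles in rad, forces in N, time in s.
With the tool pointing down it reaches from about 0.275 to 0.725 m from the base axis. Payload 5.6 kg.
Tool frame: the origin (TCP) lies at the very end of the fingers, on their centre line; the grasp point (between the pads) lies 19 mm behind it; z points along the fingers, y is the direction in which the jaws open and shut (so a half turn about z gives the same grasp; the last joint's range is limited). The gripper opens to 85 mm and grips with 20 to 120 N. Pads are 22 mm wide; open, the fingers measure 114 mm over their backs; the gripper's body (76 mm by 85 mm) begins 54 mm behind the grasp point. The pads swing forward as they close: fully open they stand 13 mm farther back than shut.
Start: joints at [-1.003, 0.255, 0.108, 0, -1.424, -0.285], TCP at [0.153, -0.528, 0.231] pointing down, gripper open.
Joint ranges: [-2.95, 2.95], [-1.21, 1.97], [-1.09, 1.5], [-2.87, 1.71], [-2.94, -0.07], [-3.05, 3.05]. Speed limits (rad/s): [2.57, 2.57, 3.14, 3.14, 3.14, 3.14].

## Interface

Orientations are given as a unit quaternion [w, x, y, z].
In Python, from station import sense, camera, arm gives the robot as it stands.
- The arm moves only by the shell command python3 -m jog 'ROWS' [FORCE]. ROWS is JSON, one flat list of numbers, 7 for each row, row after row: the shift along the tool's x, y, z in cm, then the turn, a rotation vector about the tool's x, y, z in rad, then the closure, from -1 (fully open) to 1 (shut). In form: [x, y, z, wx, wy, wz, gripper, x, y, z, wx, wy, wz, gripper, ...]. A call has 1 to 8 rows; each row shifts and turns the commanded pose from where the row before left it, along the tool's axes as they then stand; what a row does not reach is not made up. A row lasts 1/12 s, in which the tool goes at most 41.7 mm and 7.16 degrees, less where a joint would pass 70% of its speed; a pose out of reach is approached as far as the arm can. A call with a gripper value outside its range is refused whole. The fingers move at their own pace and stop on an object; FORCE is the grip in N (left out, the last holds). Time passes only in rows, so rows that do not move let the fingers close. It gives the time, the measured TCP pose, the force and the opening at its end, in the units of the state.
- sense(): the state, without advancing time (a new reading comes with each control period).
- camera(name): name is "scene" or "top" or "wrist"; returns a dict with "img" (384x512x3 uint8, red, green, blue), "z_map" (384x512 float32, m along the optical axis (not along the pixel's ray), 0 where there is no reading), "mtx" (3x3 intrinsics, pixels), "k1" (the pictures are not rectified: a ray, as slopes to the right and down, at radius r is drawn at 1 + k1 r^2 times it, then the intrinsics apply), "R" (3x3) and "t" (3): a world point X has camera coordinates R X + t. Camera axes: x right, y down, z forward; pixel columns grow to the right and rows downward; lengths in m; the calibration is good to about 2 mm. A picture is of the moment at which its call begins.
- arm.close_job(): hands the job in, once; it reports no verdict.
The state is a dict: "clock": time; "qpos": joint angles; "qvel": joint speeds; "effort": joint torques, N m; "tool_pos": TCP position; "tcp_rot": TCP orientation; "force": force on the tool from outside, world axes, zero at the start; "torque": the same for the moment, N m; "gripper_width": opening from 0.0 (shut) to 1.0 (fully open).
Only numpy, scipy, OpenCV 4.12 (cv2) and the standard library are available. Lean on these libraries where they do the work, as an engineer would, in place of code of your own. Each camera call takes 0.05 s, during which the arm holds its last target. There are 200 camera calls.

## Working session

There is one attempt and no reset: what is moved stays moved. The work goes in short steps, Python scripts to look and compute and a shell command to move; the robot and the scene stay as the last step left them, time stands still between calls to the robot, and variables do not carry over. Pictures are saved under pics/ and viewed, about 8 in all and at most 12, crops included, and the job is handed in when it is done.

```bash
mkdir -p pics; ls; cat > h.py <<'E'
import numpy as np, cv2
from station import sense, camera, arm
def cam(n): return camera(n)
def save(c,name): cv2.imwrite('pics/'+name,c['img'][:,:,::-1])
def world(c,uv,z=None,depth=None):
    uv=np.atleast_2d(np.array(uv,float)); K=np.array(c['mtx']);R=np.array(c['R']);t=np.array(c['t']);k=float(np.ravel(c['k1'])[0])
    s=cv2.undistortPoints(uv[:,None],K,np.array([k,0,0,0.]))[:,0]
    d=np.c_[s,np.ones(len(s))]
    if depth is not None: return (d*np.array(depth).reshape(-1,1)-t)@R
    o=-R.T@t; w=d@R
    return o+w*((z-o[2])/w[:,2])[:,None]
def cloud(c):
    v,u=np.mgrid[:384,:512]; uv=np.c_[u.ravel(),v.ravel()]
    P=world(c,uv,depth=c['z_map'].ravel()).reshape(384,512,3)
    P[c['z_map']==0]=np.nan
    return P
E
python3 - <<'E'
from h import *
s=sense();print(s)
for n in ('scene','top'):
    c=cam(n);save(c,n+'0.png');np.savez(n+'0.npz',**c);print(n,-np.array(c['R']).T@c['t'],c['k1'],np.array(c['mtx'])[0])
i=np.hstack([cv2.imread('pics/top0.png')]);
E
```

```text
pics
{'clock': 0.0, 'qpos': array([-1.00340782e+00,  2.55758324e-01,  1.06987717e-01, -4.68994239e-04,
       -1.42390309e+00, -2.84574795e-01]), 'qvel': array([ 0.00081279,  0.00147266,  0.00091552, -0.00053328, -0.00030421,
        0.00048595]), 'effort': array([-2.38301873e-03, -3.86622691e+01,  2.37939513e+01,  5.36508054e+00,
       -6.11013325e-03, -8.84351792e-07]), 'tool_pos': array([ 0.15338102, -0.5276566 ,  0.23038405]), 'tcp_rot': array([-1.76667346e-04, -1.40901808e-01,  9.90023104e-01,  9.50639974e-04]), 'force': array([-0.83483099,  0.3033861 ,  0.76565258]), 'torque': array([ 0.02796833, -0.02415108, -0.02852419]), 'gripper_width': 1.0014751795194214}
scene [1.18623314 0.23066304 0.72162778] 0.016300633822763182 [424.15404958   0.         253.75204493]
top [0.36972227 0.00421346 0.93991585] -0.040669290891389355 [430.69615964   0.         252.41290971]
```

View pics/top0.png

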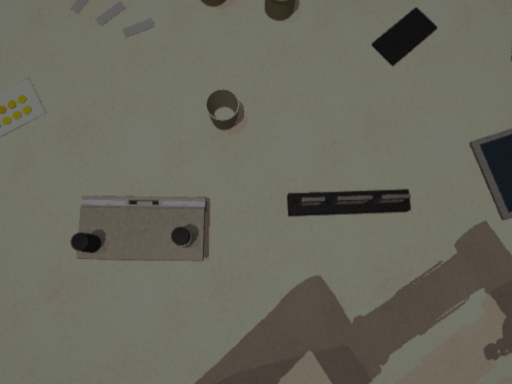

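View pics/scene0.png

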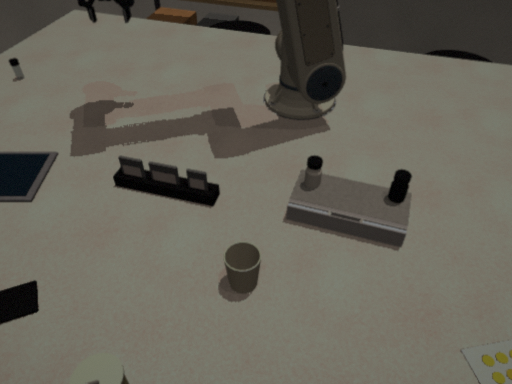

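The top view shows the stand at px (288–410, 190–215) with holder tops near columns 313, 355 and 393. The shelf is at (78–206, 196–260), its channel slots around column 144, row 203. The beaker is at (223, 110).

```bash
python3 - <<'E'
from h import *
c=dict(np.load('top0.npz'));P=cloud(c)
def rect(m,z=None):
    n,l,st,ce=cv2.connectedComponentsWithStats(m.astype(np.uint8))
    for i in range(1,n):
        if st[i,4]<15: continue
        vs,us=np.where(l==i)
        W=world(c,np.c_[us,vs],z) if z else P[vs,us]
        (cx,cy),(a,b),an=cv2.minAreaRect((W[:,:2]*1000).astype(np.float32))
        print(st[i],'c',round(cx,1),round(cy,1),'sz',round(a,1),round(b,1),'ang',round(an,2),'z',np.round(np.nanmedian(P[vs,us,2])*1000,1))
V,U=np.mgrid[:384,:512]
box=lambda u0,u1,v0,v1:(U>=u0)&(U<u1)&(V>=v0)&(V<v1)
z=P[...,2]
print('holders');rect(box(285,415,180,222)&(z>.06),.082)
print('stand');rect(box(280,420,180,222)&(z>.02))
g=c['img'].max(2)
rect(box(280,420,180,222)&(g<60),.032)
print('shelf');rect(box(70,215,190,270)&(z>.035)&(z<.056))
print('slots');rect(box(120,170,195,210)&(g<70),.033)
print('bottles/beaker');rect(box(60,250,80,260)&(z>.07))
for n,b in (('a.png',(280,420,180,222)),('b.png',(72,215,188,215))):
    pass
i=c['img'][:,:,::-1]
a=cv2.resize(i[185:220,282:417],None,fx=5.5,fy=5.5,interpolation=2);b=cv2.resize(i[190:212,75:210],None,fx=5.5,fy=5.5,interpolation=2)
cv2.imwrite('pics/c1.png',np.vstack([a,b]))
E
```

```text
holders
[378 194  33   7 176] c 513.6 -295.1 sz 11.6 67.0 ang 1.75 z 81.5
[300 197  25   7 134] c 510.0 -127.1 sz 11.1 49.5 ang 2.66 z 81.4
[335 196  38   7 202] c 511.9 -211.7 sz 11.8 76.4 ang 1.63 z 81.7
stand
[ 288  189  123   27 2614] c 513.9 -214.6 sz 47.2 262.2 ang 1.19 z 33.1
[ 287  190  124   26 2437] c 512.7 -213.2 sz 48.8 264.1 ang 1.25 z 32.7
shelf
[  76  196  130   65 6987] c 462.3 225.3 sz 261.1 131.6 ang 88.42 z 50.3
slots
[129 200   9   4  33] c 519.8 247.9 sz 17.1 6.5 ang 89.29 z 27.1
[152 200   7   5  27] c 518.1 200.7 sz 13.1 8.6 ang 89.29 z 26.8
bottles/beaker
[205  88  34  35 316] c 716.1 54.7 sz 70.8 70.8 ang 14.12 z 83.0
[171 227  23  21 354] c 437.4 131.4 sz 35.2 35.8 ang 23.58 z 121.8
[ 70 232  29  20 464] c 430.3 322.5 sz 35.2 37.2 ang 3.62 z 121.5
```

View pics/c1.png

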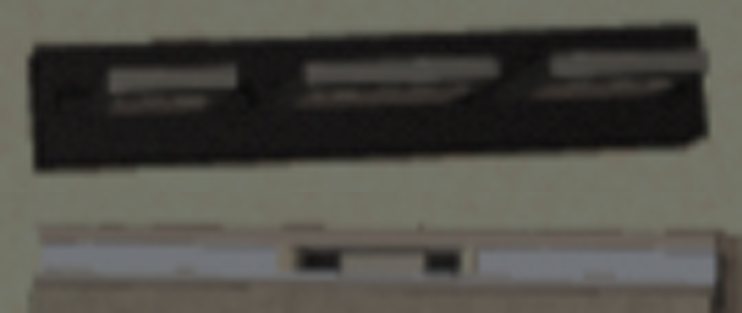

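Lengths from the crop, about 2 mm per px: left 47 mm, centre 71 mm, right 57 mm. So the middle holder is the right one, near (0.514, -0.298). The channel is near (0.517, 0.224) with yaw about -1.6°. First I turn the tool so the jaws open along x.

```bash
python3 -m jog '[0,0,0,0,0,-0.12,-1, 0,0,0,0,0,-0.12,-1, 0,0,0,0,0,-0.12,-1, 0,0,0,0,0,-0.12,-1, 0,0,0,0,0,-0.12,-1, 0,0,0,0,0,-0.12,-1, 0,0,0,0,0,-0.12,-1, 0,0,0,0,0,-0.12,-1]' 40
python3 -m jog '[0,0,0,0,0,-0.12,-1, 0,0,0,0,0,-0.12,-1, 0,0,0,0,0,-0.11,-1, -2.3,-3.6,0,0,0,0,-1, -2.3,-3.6,0,0,0,0,-1, -2.3,-3.4,0,0,0,0,-1, -2.3,-3.4,0,0,0,0,-1, -2.3,-3.4,0,0,0,0,-1]'
python3 -m jog '[-2.3,-3.4,0,0,0,0,-1, -2.3,-3.4,0,0,0,0,-1, -2.3,-3.4,0,0,0,0,-1, -2.3,-3.4,0,0,0,0,-1, -2.3,-3.4,0,0,0,0,-1, 0,0,0,0,0,0,-1, 0,0,0,0,0,0,-1, 0,0,0,0,0,0,-1]'
python3 - <<'E'
from h import *
from scipy.spatial.transform import Rotation as Ro
s=sense();q=s['tcp_rot'];print(s['tool_pos'],Ro.from_quat(q[[1,2,3,0]]).as_matrix().round(4).tolist())
c=cam('wrist');save(c,'w1.png');np.savez('w1.npz',**c);print(-np.array(c['R']).T@c['t'])
E
```

```text
clock: 0.77
tool_pos: [0.1534, -0.5278, 0.2307]
tcp_rot: [0.0, -0.585, 0.811, 0.001]
force: [-0.2, 0.7, -0.2]
gripper_width: 1.002
clock: 1.43
tool_pos: [0.3242, -0.409, 0.231]
tcp_rot: [-0.0, 0.715, -0.699, -0.0]
force: [-0.0, -1.3, -0.5]
gripper_width: 0.999
clock: 2.1
tool_pos: [0.4904, -0.2917, 0.2308]
tcp_rot: [0.0, 0.715, -0.699, -0.001]
force: [-0.2, -0.2, -0.5]
gripper_width: 1.0
[ 0.49035867 -0.29166989  0.23078413] [[0.0226, -0.9997, -0.0012], [-0.9997, -0.0226, 0.0003], [-0.0003, 0.0012, -1.0]]
[ 0.49304861 -0.37317715  0.37369879]
```

View pics/w1.png

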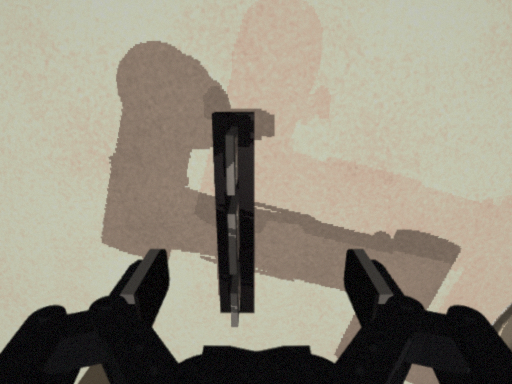

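The wrist view has up = +y. The stand is at columns 213–254, and the middle holder's top is at about column 235, rows 265–325, left of the jaw centre (+x).

```bash
python3 - <<'E'
from h import *
c=dict(np.load('w1.npz'));P=cloud(c);z=P[...,2]
V,U=np.mgrid[:384,:512]
m=(z>.074)&(z<.09)&(U>200)&(U<265)&(V>100)&(V<335)
n,l,st,ce=cv2.connectedComponentsWithStats(m.astype(np.uint8))
for i in range(1,n):
    if st[i,4]<15: continue
    vs,us=np.where(l==i);W=world(c,np.c_[us,vs],.082)[:,:2]*1000
    print(st[i],[np.round(x,1) for x in cv2.minAreaRect(W.astype(np.float32))],W.mean(0).round(1))
m=(z>.028)&(z<.036)&(U>190)&(U<275)&(V>90)&(V<335)
W=P[m][:,:2]*1000;print('stand',cv2.minAreaRect(W.astype(np.float32)))
E
```

```text
[225 134  11  61 533] [array([ 516.3, -303.1]), array([ 8.5, 59.5]), np.float64(1.4)] [ 516.3 -303.9]
[228 211   9  64 509] [array([ 514.8, -217.9]), array([ 8.3, 74.5]), np.float64(0.0)] [ 514.6 -219.3]
[230 289   9  38 274] [array([ 512.9, -135. ]), array([ 8.4, 52.2]), np.float64(1.3)] [ 513.  -135.7]
stand ((514.969482421875, -217.15806579589844), (46.233524322509766, 263.0881042480469), 1.1690078973770142)
```

Image up is -y. The middle holder is the component at rows 134–195: 59.5 × 8.5 mm, centre (516.3, -303.1) mm. I move over it, descend and grip.

```bash
python3 -m jog '[0.4,-0.86,2,0,0,0,-1, 0.4,-0.85,3,0,0,0,-1, 0.4,-0.85,3,0,0,0,-1, 0,0,3,0,0,0,-1, 0,0,3,0,0,0,-1, 0,0,2,0,0,0,-0.3, 0,0,1.5,0,0,0,-0.3, 0,0,1,0,0,0,-0.3]'
python3 -m jog '[0,0,0,0,0,0,0, 0,0,0,0,0,0,0.4, 0,0,0,0,0,0,0.6, 0,0,0,0,0,0,0.7, 0,0,0,0,0,0,0.8, 0,0,0,0,0,0,1, 0,0,0,0,0,0,1, 0,0,0,0,0,0,1]' 40
```

```text
clock: 2.82
tool_pos: [0.5144, -0.304, 0.0445]
tcp_rot: [0.001, 0.714, -0.7, -0.001]
force: [-0.2, -0.3, -0.6]
gripper_width: 0.656
clock: 3.48
tool_pos: [0.5172, -0.3036, 0.0475]
tcp_rot: [-0.0, 0.715, -0.699, 0.001]
force: [0.2, 0.3, 5.7]
gripper_width: 0.087
```

Gripped at about 7.4 mm opening. I lift it and check.

```bash
python3 -m jog '[0,0,-0.5,0,0,0,1, 0,0,-1,0,0,0,1, 0,0,-2,0,0,0,1, 0,0,-3,0,0,0,1, 0,0,-3,0,0,0,1, 0,0,-3,0,0,0,1, 0,0,-2,0,0,0,1, 0,0,0,0,0,0,1]'
python3 - <<'E'
from h import *
s=sense();print(s['tool_pos'],s['tcp_rot'],s['gripper_width'])
c=cam('wrist');save(c,'w2.png');np.savez('w2.npz',**c)
E
```

```text
clock: 4.15
tool_pos: [0.5185, -0.3046, 0.1977]
tcp_rot: [-0.001, 0.715, -0.699, 0.005]
force: [0.5, 0.4, -0.5]
gripper_width: 0.088
[ 0.51853002 -0.30455547  0.19765508] [-0.00147265  0.71499623 -0.69911058  0.00475621] 0.08787369824695236
```

View pics/w2.png

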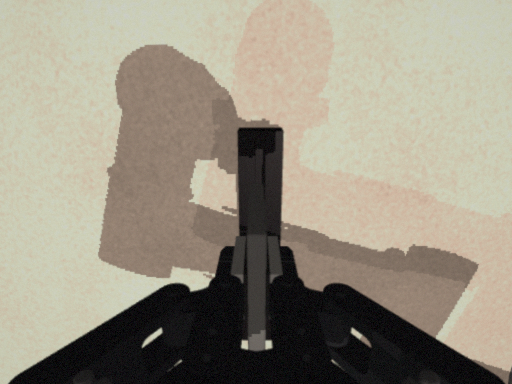

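The holder is held upright at columns 246–268, with its top face around rows 235–350. I measure its offset from the TCP and move on towards the shelf, stopping about 6 cm short so the camera sees the channel.

```bash
python3 - <<'E'
from h import *
c=dict(np.load('w2.npz'));P=cloud(c);z=P[...,2];s=sense()
V,U=np.mgrid[:384,:512]
m=(U>240)&(U<275)&(V>150)&(V<360)&(z>.14)&(z<.26)
for v in range(225,365,6):
    r=m[v]; print(v, np.where(r)[0][[0,-1]] if r.any() else '', np.nanmedian(P[v,252:262],0).round(4))
E
python3 -m jog '[-1.5,0,0,0,0,0.025,1, -3,0,0,0,0,0.025,1, -4,0,0,0,0,0,1, -4,0,0,0,0,0,1, -4,0,0,0,0,0,1, -4,0,0,0,0,0,1, -4,0,0,0,0,0,1, -4,0,0,0,0,0,1]'
python3 -m jog '[-4,0,0,0,0,0,1, -4,0,0,0,0,0,1, -4,0,0,0,0,0,1, -3,0,0,0,0,0,1, -2,0,0,0,0,0,1, -1.5,0,0,0,0,0,1, 0,0,0,0,0,0,1, 0,0,0,0,0,0,1]'
python3 - <<'E'
from h import *
s=sense();print(s['tool_pos'],s['tcp_rot'],s['gripper_width'])
c=cam('wrist');save(c,'w3.png');np.savez('w3.npz',**c)
E
```

```text
225 [248 266] [ 0.5195 -0.3327  0.2239]
231 [247 266] [ 0.5195 -0.3326  0.2296]
237 [241 274] [ 0.5194 -0.3314  0.2324]
243 [241 274] [ 0.5194 -0.3288  0.2324]
249 [241 274] [ 0.5191 -0.326   0.232 ]
255 [241 274] [ 0.5192 -0.3234  0.2323]
261 [241 274] [ 0.5192 -0.3205  0.2319]
267 [241 274] [ 0.5191 -0.318   0.2325]
273 [241 274] [ 0.519  -0.315   0.2321]
279 [241 274] [ 0.519  -0.3126  0.2327]
285 [241 274] [ 0.5189 -0.3094  0.2323]
291 [241 274] [ 0.5189 -0.3066  0.2326]
297 [241 274] [ 0.5188 -0.3033  0.2321]
303 [241 274] [ 0.5187 -0.3001  0.232 ]
309 [241 274] [ 0.5186 -0.2974  0.2325]
315 [241 274] [ 0.5186 -0.2941  0.2323]
321 [241 274] [ 0.5185 -0.2909  0.2324]
327 [241 274] [ 0.5184 -0.2871  0.2318]
333 [241 274] [ 0.5183 -0.284   0.2321]
339 [241 274] [ 0.5183 -0.2808  0.2322]
345 [248 274] [ 0.5182 -0.2769  0.2319]
351  [ 0.5187 -0.3152  0.2726]
357  [ 0.5187 -0.3162  0.2757]
363  [ 0.5187 -0.3162  0.2777]
clock: 4.87
tool_pos: [0.5219, -0.0164, 0.1906]
tcp_rot: [-0.001, -0.697, 0.717, 0.001]
force: [2.0, -0.1, -0.0]
gripper_width: 0.087
clock: 5.53
tool_pos: [0.5277, 0.1667, 0.1906]
tcp_rot: [-0.001, -0.697, 0.717, 0.0]
force: [0.2, -0.8, 0.6]
gripper_width: 0.089
[0.52769713 0.16667236 0.19062298] [-7.93108216e-04 -6.97461371e-01  7.16621913e-01  2.01718173e-04] 0.08904251961693561
```

View pics/w3.png

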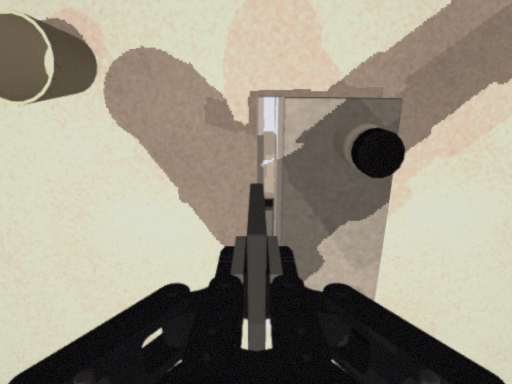

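The beaker is top left, and the channel runs along column ~268. Its near slot is at (268, 203), but the held holder hides the far half. I back off 6 cm to see it whole.

```bash
python3 -m jog '[2,0,0,0,0,0,1, 3,0,0,0,0,0,1, 1.5,0,0,0,0,0,1, 0,0,0,0,0,0,1, 0,0,0,0,0,0,1]'
python3 - <<'E'
from h import *
s=sense();print(s['tool_pos'],s['tcp_rot'])
c=cam('wrist');np.savez('w4.npz',**c);t=cam('top');np.savez('t4.npz',**t)
i=c['img'][:,:,::-1];cv2.imwrite('pics/w4.png',cv2.resize(i[20:210,225:330],None,fx=3.1,fy=3.1,interpolation=2))
P=cloud(c);z=P[...,2]
V,U=np.mgrid[:384,:512]
m=(z>.047)&(z<.054)&(U>230)&(V<232)
W=P[m][:,:2]*1000;print(cv2.minAreaRect(W.astype(np.float32)))
m=(i.max(2)<75)&(z<.045)&(z>.015)&(U>255)&(U<300)&(V<200)
n,l,st,ce=cv2.connectedComponentsWithStats(m.astype(np.uint8))
for k in range(1,n):
    if st[k,4]<12: continue
    vs,us=np.where(l==k);W=world(c,np.c_[us,vs],.025)[:,:2]*1000
    print(st[k],W.min(0),W.max(0),W.mean(0),np.median(z[l==k]))
E
```

```text
clock: 6.0
tool_pos: [0.5262, 0.0999, 0.1915]
tcp_rot: [0.0, -0.696, 0.718, -0.0]
force: [-0.6, 0.2, 0.2]
gripper_width: 0.087
[0.52620165 0.09992611 0.19148957] [ 8.11308919e-05 -6.96071107e-01  7.17972846e-01 -8.75551940e-06]
((460.7169189453125, 124.84234619140625), (65.90087890625, 130.5344696044922), 88.47679138183594)
[280 163  20   6  72] [482.85823186  90.95278989] [502.42841152  96.81481319] [492.70012969  94.68270102] 0.022498384974837735
```

View pics/w4.png

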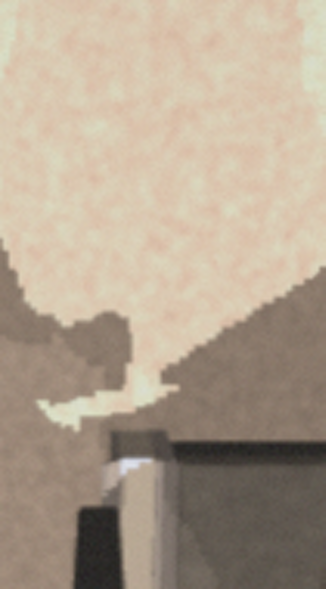

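I moved the wrong way: the camera sits on the -y side, so I must go past the channel (+y) to see all of it.

```bash
python3 -m jog '[-2,0.2,0,0,0,0,1, -4,0.3,0,0,0,0,1, -4,0.3,0,0,0,0,1, -4,0.3,0,0,0,0,1, -3.5,0.2,0,0,0,0,1, -2,0,0,0,0,0,1, 0,0,0,0,0,0,1, 0,0,0,0,0,0,1]'
python3 - <<'E'
from h import *
s=sense();print(s['tool_pos'],s['tcp_rot'])
c=cam('wrist');np.savez('w5.npz',**c)
i=c['img'][:,:,::-1];cv2.imwrite('pics/w5.png',cv2.resize(i[20:260,215:335],None,fx=2.5,fy=2.5,interpolation=2))
P=cloud(c);z=P[...,2]
V,U=np.mgrid[:384,:512]
m=(z>.047)&(z<.054)&(U>230)&(V<232)
W=P[m][:,:2]*1000;print(cv2.minAreaRect(W.astype(np.float32)))
m=(i.max(2)<75)&(z<.045)&(z>.015)&(U>230)&(U<300)&(V<235)
n,l,st,ce=cv2.connectedComponentsWithStats(m.astype(np.uint8))
for k in range(1,n):
    if st[k,4]<12: continue
    vs,us=np.where(l==k);W=world(c,np.c_[us,vs],.025)[:,:2]*1000
    print(st[k],W.min(0),W.max(0),W.mean(0),np.median(z[l==k]))
E
```

```text
clock: 6.77
tool_pos: [0.5182, 0.2985, 0.1905]
tcp_rot: [-0.001, -0.698, 0.716, 0.0]
force: [0.5, -0.8, 0.9]
gripper_width: 0.089
[0.51820816 0.29854086 0.19052598] [-5.64752699e-04 -6.98071828e-01  7.16027515e-01  5.38013137e-05]
((464.08135986328125, 248.14578247070312), (207.57374572753906, 131.48696899414062), 88.49410247802734)
[251  59  10  17 170] [512.56517288 189.01814468] [521.37771393 203.48400527] [516.94427617 196.22675848] 0.025276275728852955
[251 113  10  16 159] [513.68236523 238.4707734 ] [522.89071286 253.17589436] [518.28281    245.76060466] 0.025261551657097592
```

View pics/w5.png

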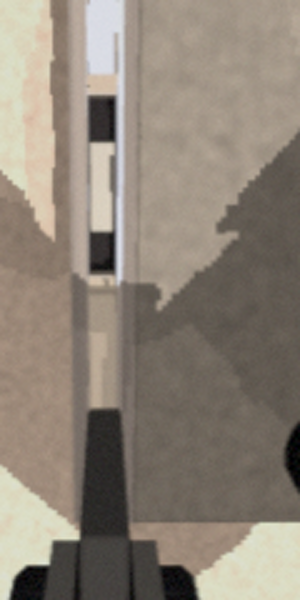

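The channel's slots span y 189–253 mm, 64 mm end to end as given. The centre is (517.6, 221.1) mm and the yaw is -1.5°, matching the tool now. The held holder's centre is TCP + (0, 0.8) mm, so the target TCP is (517.5, 220.3). I go above the channel.

```bash
python3 -m jog '[2,0,0,0,0,0,1, 3,-0.13,2,0,0,0,1, 2,0,3,0,0,0,1, 0.82,0,3,0,0,0,1, 0,0,1.3,0,0,0,1, 0,0,0,0,0,0,1, 0,0,0,0,0,0,1, 0,0,0,0,0,0,1]' 60
python3 - <<'E'
from h import *
for k in range(2):
    s=sense();print(s['tool_pos'],s['tcp_rot'],s['force'])
    c=cam('wrist' if k else 'scene')
P=cloud(c)
for v in (240,245,260,300,330,340,346): print(v,np.nanmedian(P[v,252:262],0).round(4))
E
```

```text
clock: 7.48
tool_pos: [0.519, 0.219, 0.1]
tcp_rot: [0.001, -0.697, 0.717, -0.001]
force: [-0.5, -0.2, 0.4]
gripper_width: 0.085
[0.51897129 0.21897422 0.10001496] [ 1.34432150e-03 -6.97153299e-01  7.16920641e-01 -5.14766251e-04] [-0.50509117 -0.20153896  0.38217196]
[0.51900944 0.21933385 0.10015434] [ 1.63822789e-03 -6.97249900e-01  7.16826121e-01 -4.53627790e-04] [ 0.11165575  0.41867118 -0.72110948]
240 [0.5189 0.1938 0.1343]
245 [0.5189 0.1956 0.135 ]
260 [0.5191 0.2025 0.1346]
300 [0.5196 0.2216 0.1349]
330 [0.5201 0.2379 0.1347]
340 [0.5202 0.2435 0.1348]
346 [0.5203 0.2471 0.1348]
```

The holder is at about (519.5, 220.4). I correct by -1.8 mm in x and +0.8 mm in y and lower it into the flare.

```bash
python3 -m jog '[-0.1,0.18,0,0,0,0,1, 0,0,0.5,0,0,0,1, 0,0,0.5,0,0,0,1, 0,0,0.4,0,0,0,1, 0,0,0.3,0,0,0,1, 0,0,0.3,0,0,0,1, 0,0,0.3,0,0,0,1, 0,0,0,0,0,0,1]'
```

```text
clock: 8.25
tool_pos: [0.5157, 0.2195, 0.0744]
tcp_rot: [-0.001, -0.697, 0.717, 0.0]
force: [0.4, 0.1, -0.7]
gripper_width: 0.084
```

The underside is at about 39 mm, inside the straight walls, with no side force. I press on gently.

```bash
python3 -m jog '[0,0,0.2,0,0,0,1, 0,0,0.2,0,0,0,1, 0,0,0.2,0,0,0,1, 0,0,0.15,0,0,0,1, 0,0,0.15,0,0,0,1, 0,0,0,0,0,0,1]'; python3 -m jog '[0,0,0.1,0,0,0,1, 0,0,0.1,0,0,0,1, 0,0,0,0,0,0,1]'
```

```text
clock: 8.75
tool_pos: [0.5162, 0.2198, 0.0665]
tcp_rot: [0.0, -0.697, 0.717, -0.0]
force: [-1.4, 0.1, 5.3]
gripper_width: 0.087
clock: 9.0
tool_pos: [0.5163, 0.2198, 0.0645]
tcp_rot: [0.0, -0.697, 0.717, -0.0]
force: [-1.8, -0.2, 4.5]
gripper_width: 0.084
```

Spring contact. About 4 mm of travel remains.

```bash
python3 -m jog '[0,0,0.1,0,0,0,1, 0,0,0.1,0,0,0,1, 0,0,0,0,0,0,1]';python3 -m jog '[0,0,0.1,0,0,0,1, 0,0,0,0,0,0,1]'; python3 -m jog '[0,0,0.1,0,0,0,1, 0,0,0,0,0,0,1]'
```

```text
clock: 9.25
tool_pos: [0.5163, 0.2197, 0.0626]
tcp_rot: [0.0, -0.697, 0.717, -0.0]
force: [-2.1, -0.5, 7.2]
gripper_width: 0.086
clock: 9.42
tool_pos: [0.5163, 0.2198, 0.0617]
tcp_rot: [0.0, -0.697, 0.717, -0.0]
force: [-2.2, -0.1, 7.4]
gripper_width: 0.084
clock: 9.58
tool_pos: [0.5163, 0.2198, 0.0608]
tcp_rot: [0.0, -0.697, 0.717, -0.0]
force: [-2.7, -0.8, 8.1]
gripper_width: 0.079
```

```bash
python3 -m jog '[0,0,0.1,0,0,0,1, 0,0,0,0,0,0,1]';python3 -m jog '[0,0,0.1,0,0,0,1, 0,0,0,0,0,0,1]'
```

```text
clock: 9.75
tool_pos: [0.5164, 0.2198, 0.0605]
tcp_rot: [0.0, -0.697, 0.717, -0.0]
force: [-4.3, -0.4, 11.6]
gripper_width: 0.087
clock: 9.92
tool_pos: [0.5165, 0.2198, 0.0605]
tcp_rot: [0.001, -0.697, 0.717, -0.0]
force: [-6.5, -1.3, 17.4]
gripper_width: 0.083
```

It stops solidly at TCP z = 60.5 mm, the predicted height, and the force rises to 17 N without further travel. I check with the camera before handing in.

```bash
python3 - <<'E'
from h import *
c=cam('wrist');P=cloud(c);w=c
for v in (237,243,260,300,330,342,346): print(v,np.nanmedian(P[v,252:262],0).round(4))
c=cam('scene');save(c,'s9.png')
cv2.imwrite('pics/s9c.png',cv2.resize(c['img'][140:310,90:430,::-1],None,fx=2.2,fy=2.2))
s=sense();print(s['tool_pos'],s['force'],s['clock'])
E
```

```text
237 [0.5163 0.1927 0.0954]
243 [0.5164 0.1955 0.095 ]
260 [0.5166 0.2029 0.0953]
300 [0.5173 0.2225 0.095 ]
330 [0.5176 0.2387 0.0948]
342 [0.5178 0.2452 0.0952]
346 [0.5178 0.2475 0.0953]
[0.51644536 0.21983568 0.06052459] [-6.48306746 -1.85352027 17.53430017] 10.0167
```

View pics/s9c.png

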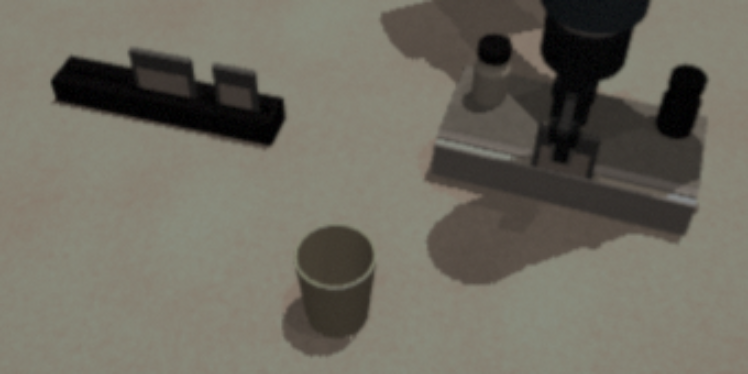

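The holder's top is level at 95 mm, which is fully home. The picture shows it seated in the channel at about (565, 150), the other two holders in the stand at (160, 72) and (236, 88), and the bottles and beaker standing. I hand in.

```bash
python3 -c "
from station import arm
print(arm.close_job())"
```

```text
the job is handed in; nothing more can be done
None
```

I took the 60 mm holder from the -y groove, pressed it into the label channel until it stopped, and handed the job in at about 10 s, still gripping and pressing. The hand-in gave no verdict.

- **Home:** in the last check the holder's top was level at 95 mm, the given home height. The tool stopped at 60.5 mm as predicted, and the force rose from 8 N to about 17 N without further travel. There was also about 6.5 N of side force in x.
- **Position:** the holder was within about 1 mm of the measured channel centre, straight to within a fraction of a degree of the channel.
- **Rest of the scene:** the final picture showed the other two holders in the stand, and the bottles and beaker upright and apparently where they were. I judged that by eye and did not re-measure it.
- **Disagreement:** the top and wrist cameras differed by about 3 mm in y. I used the wrist camera for both the grasp and the channel, and the holder entered without noticeable side force.

I also made one wrong 6 cm move while looking for the channel; it touched nothing.

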